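# Hang the fan bracket in the open computer case

## Task

Pick up the fan bracket by its black fan and hang it inside the open computer case: pass the big end of its keyhole over the orange screw head on the wall nearest the robot, flat against the wall, then slide it down until it is fully home, upright and flush, and let go. Work gently, never forcing the bracket against the case or the screw (a push of 15 N is plenty), and leave the other things on the desk where they are.

Things in the scene. Friction and masses are not known exactly. Their poses are not given: they have to be found in the camera images.
- case: Open computer case lying on its side, fixed: a tray 340 (x) by 380 (y) mm inside, walls 140 high, 4 thick, floor 3. Origin on the table below the middle of the inner face of the wall nearest the robot; x points out of that face into the case, away from the robot, y left along the wall, z up. Free inside: x 0 to 150, y -150 to 150 mm; beyond stand a cooler (71 high) and a power unit (88 high).
- mount_mid (a point): Middle of a dark level groove in the inner face of the wall nearest the robot, on the face, 115 mm above the table; axes as the case. One orange-headed screw stands out of the groove along +x, clamped somewhere between groove_right and groove_left: its place along y differs each time and is NOT reported (look or feel for it); its height is always that of this point.
- groove_left (a point): Leftmost place (case +y, 32 mm from mount_mid) for the screw's axis. Screw head: round, 16 mm diameter from 4.6 to 8 mm off the wall, bevelled to 12 mm at its front, 10 mm off the wall; towards the wall it narrows as a cone to the 8 mm shank at 0.6 mm off the wall. It does not give sideways, up or down.
- groove_right (a point): Rightmost place (case -y, 32 mm from mount_mid) for the screw's axis. A spring (preload about 4 N, 2 N/mm) pulls the head to the wall; it can lift up to 4 mm outwards. It pinches the plate in the slot, so the bracket does not drop home by its own weight: sliding takes a steady push of roughly 2 to 10 N, down to a hard stop. Contact forces on bracket, pinch (15 N) included, must stay under 35 N.
- fan_bracket: Loose bright L-shaped bracket with a black fan, 200 g, upright on the table. Origin: bottom centre of the plate's back face (goes against the wall); x forward out of the plate through the fan, y left, z up. Plate 80 wide, 98 high, 3 mm thick. Bottom flange 3 thick, 40 wide, to x 67 mm. Fan: block x 11 to 67, y -20 to 20, z 8 to 48 mm, to be gripped across its width (along y).
- fan_grip (a point): Good point to grip, in the middle of the fan's 40 mm width, at x 50, y 0, z 30 mm of the bracket; far enough forward that a gripper pointing down clears the wall.
- keyhole_entry (a point): Centre of the round lower end of the keyhole, 20 mm across, on the plate's back face, 62 mm above the plate's bottom edge; axes as the bracket.
- keyhole_end (a point): Where the screw's centre lies in the slot when fully home: on the plate's back face, 18 mm above keyhole_entry (80 mm above the bottom edge). The slot runs straight up from the round end, 10 mm wide. Home: this point is level with mount_mid.
- hard_drive: Bystander: flat silver drive, 147 x 101 x 26 mm, lying on the table.
- mug: Bystander: blue mug, 80 mm across, 90 mm high.
- screwdriver: Bystander: screwdriver with red handle, 190 mm long.
- parts_tray: Bystander: blue parts tray, 160 x 100 x 30 mm.
- pink_carton: Bystander: upright pink carton, 50 x 70 x 110 mm.
- memory_module: Bystander: green memory module, 133 x 30 x 4 mm, lying on the table.
There are look-alikes about, which are no part of the job. What is shaped like the fan_bracket but purple or yellow is not meant.

How it is judged (in metres and radians):
On the way, in this order (a step that is already met when the one before it is completed fails the run):
1. the fan bracket is lifted clear of the table (height (world z) of fan_bracket above 0.03 m), for 0.1 s.
2. the plate's back is at the wall (within 5 mm) with the round end of the keyhole at the screw's height (x of keyhole_entry in the frame of mount_mid between -0.003 and 0.005 m and z of keyhole_entry in the frame of mount_mid between -0.008 and 0.006 m and y of keyhole_entry in the frame of mount_mid between -0.042 and 0.042 m).
At the end, for the whole second after the job is handed in: The bracket hangs at rest on the screw, let go: the slot's end is home on the screw (keyhole_end level with mount_mid, at most 2.5 mm too high, 3.5 mm too low), the plate's back within 3 mm of the wall face, the plate within 0.12 rad of upright, and within 37 mm of mount_mid sideways (z of keyhole_end in the frame of mount_mid between -0.0035 and 0.0025 m and x of keyhole_end in the frame of mount_mid between -0.002 and 0.003 m and y of keyhole_end in the frame of mount_mid between -0.037 and 0.037 m and angle between fan_bracket's own z axis and vertical below 0.12 rad and linear speed of fan_bracket below 0.01 m/s); the robot touches nothing.
It fails at once if the bracket is forced against the case or its screw: over 35 N of contact, all contacts added up, of which the screw's pinch makes about 15 N (contact force between fan_bracket and case above 35 N).
It fails at once if a bystander is moved by more than 30 mm (distance of any of hard_drive, mug, screwdriver, parts_tray, pink_carton, memory_module from where it was at the start of the episode above 0.03 m).
It also fails if it takes over 64 s, if anything falls off the work surface, if the arm or the gripper's body presses on something with over 40 N, if the wrist force passes 120 N, or if a joint passes its speed limit or range.

## Robot

A 7-joint arm with a two-finger parallel gripper is mounted at the origin on the work surface. World frame = base frame: x ahead of the robot, y to its left, z up, the work surface at z = 0. Lengths are in m, angles in degrees, forces in N, time in s.
With the tool pointing down it reaches from about 0.35 to 0.775 m from the base axis. Payload 3.1 kg.
Tool frame: the origin (TCP) lies on the centre line of the jaws, within the pads' length; the fingertips stand 17 mm ahead of it and the grasp point (between the pads) lies 2 mm behind it (robot.tip_reach is the distance from the TCP to the fingertips, in m); z points along the fingers, y is the direction in which the jaws open and shut (so a half turn about z gives the same grasp; the last joint's range is limited). The gripper opens to 85 mm and grips with 20 to 120 N. Pads are 22 mm wide; open, the fingers measure 114 mm over their backs; the gripper's body (76 mm by 85 mm) begins 54 mm behind the grasp point. The pads swing forward as they close: fully open they stand 13 mm farther back than shut.
Start: joints at [-67.363, 17.813, 0.802, 86.603, -0.252, 75.585, -1.558], TCP at [0.233, 0.498, 0.224] pointing down, gripper open.
Joint ranges: [-154.91, 154.91], [-16.99, 109.72], [-72.82, 74.43], [7.12, 147.25], [-82.49, 262.49], [11.32, 116.49], [-174.64, 174.64]. Speed limits (degrees/s): [159.86, 159.86, 180, 180, 180, 180, 180].

## Interface

Orientations are given as [roll, pitch, yaw] about the fixed x, y, z axes, in that order (R = Rz(yaw) Ry(pitch) Rx(roll)).
In Python, from station import robot, fingers, vision, workorder, recognise gives the robot as it stands. Calls block until the motion is done:
- robot.move_to(position, orientation): joint-space move of the TCP to a pose.
- robot.line_to(position, orientation=None, velocity=0.15, f_stop=None): straight line of the TCP; orientation=None keeps the orientation; velocity is the mean speed in m/s. With f_stop (N) it stops when the force on the tool has changed by that much, and returns True; else False.
- robot.move_j(angles): joint-space move.
- fingers.gripper_to(opening, force=None): opening from 0.0 (shut) to 1.0 (fully open); force is the grip in N (None keeps the last); returns when the fingers have stopped.
- robot.pause(seconds).
- robot.inverse_kinematics(position, orientation): joint angles nearest the present ones, or None.
- vision.grab_frame(name): name is "side" or "top"; returns the picture (400x640x3 uint8, red, green, blue); there is no depth.
- vision.calibration(name): a dict with "mtx" (3x3 intrinsics, pixels), "extrinsics" (4x4, takes a point from world to camera coordinates). Camera axes: x right, y up, looking along -z (the intrinsics and any distortion apply to the point x, -y, -z); pixel columns grow to the right and rows downward; lengths in m; the calibration is good to about 2 mm. A picture is of the moment at which its call begins. calibration takes no time and is no camera call.
A pose or a line that the arm cannot do raises robot.PlanningError and nothing moves.
- workorder.close_job(): hands the job in, once; it reports no verdict.
Trained networks look in the newest picture that a camera, given by its name, has taken for a name from the list of things; names that differ only in an ending like _2 or _b are one class to them, and where a whole thing is asked for, a point or a joint stands for the part that bears it (a point fixed in the world has none). Each returns a list of dicts, best first, with "p" (0 to 1); they miss things now and then, are a little off and sometimes report something else, mostly with a low value. They report only what shows in the picture. A call takes as long as a camera call. They do not tell look-alikes from the thing itself.
- recognise(label, camera): "rect" ([centre column, centre row, width, height] in pixels, round what is visible of it).
Readings, each from a call of its own:
- robot.current_time_s(): time.
- robot.current_joint_positions(): joint angles.
- robot.current_dq(): joint speeds.
- robot.current_joint_torque(): joint torques, N m.
- robot.current_tool_pos(): TCP position.
- robot.current_eef_rot(): TCP orientation.
- robot.current_contact_force(): force on the tool from outside, world axes, zero at the start.
- robot.current_torque(): the same for the moment, N m.
- robot.current_finger_gap(): opening from 0.0 (shut) to 1.0 (fully open).
Only numpy, scipy, OpenCV 4.12 (cv2) and the standard library are available. Lean on these libraries where they do the work, as an engineer would, in place of code of your own. Each camera call takes 0.05 s, during which the arm holds its last target.

## Working session

There is one attempt and no reset: what is moved stays moved. The work goes in short steps, each a Python script; the robot and the scene stay as the last script left them, time stands still between calls to the robot, and variables do not carry over. Pictures are saved under pics/ and viewed, and the job is handed in when it is done.

```bash
mkdir -p pics; ls
python3 - <<'E'
from station import robot, fingers, vision, workorder, recognise
import cv2
for n in("side","top"):
    im=vision.grab_frame(n); cv2.imwrite(f"pics/{n}0.png",im[:,:,::-1])
    c=vision.calibration(n); print(n,c)
    for l in("fan_bracket","case"):
        for d in recognise(l,n): print(l,[round(x) for x in d["rect"]],round(d["p"],2))
print(robot.current_time_s(),robot.current_eef_rot(),robot.current_contact_force(),robot.tip_reach)
E
```

```text
pics
side {'mtx': array([[476.48291238,   0.        , 324.8051279 ],
       [  0.        , 476.48291238, 194.6856459 ],
       [  0.        ,   0.        ,   1.        ]]), 'extrinsics': array([[ 0.76931307, -0.63877764,  0.01097839, -0.3718615 ],
       [ 0.36330247,  0.45154991,  0.8149319 , -0.26060141],
       [-0.52551756, -0.62294928,  0.57945274, -1.58703261],
       [ 0.        ,  0.        ,  0.        ,  1.        ]])}
fan_bracket [434, 300, 29, 40] 0.95
fan_bracket [379, 295, 28, 46] 0.81
fan_bracket [398, 268, 28, 35] 0.63
case [358, 191, 134, 98] 0.8
case [447, 263, 32, 37] 0.31
top {'mtx': array([[469.16117148,   0.        , 318.37696796],
       [  0.        , 469.16117148, 204.64087698],
       [  0.        ,   0.        ,   1.        ]]), 'extrinsics': array([[-0.00592637, -0.99992116,  0.01106993, -0.00780265],
       [ 0.99806771, -0.00522993,  0.06191518, -0.50008928],
       [-0.0618524 ,  0.01141548,  0.99802002, -1.476119  ],
       [ 0.        ,  0.        ,  0.        ,  1.        ]])}
fan_bracket [461, 259, 29, 28] 0.79
fan_bracket [440, 210, 25, 23] 0.58
fan_bracket [495, 216, 28, 24] 0.58
case [315, 153, 136, 123] 0.97
case [445, 213, 26, 24] 0.19
0.3 [-1.79955560e+02  5.45617907e-03  1.54978776e+02] [-0.56136168 -0.27018589 -0.28297934] 0.017
```

Run:
```python
import cv2
a=cv2.imread("pics/top0.png");b=cv2.imread("pics/side0.png")
cv2.imwrite("pics/topz.png",cv2.resize(a[80:290,220:530],None,fx=2.5,fy=2.5,interpolation=cv2.INTER_CUBIC))
cv2.imwrite("pics/sidez.png",cv2.resize(b[130:340,270:500],None,fx=2.8,fy=2.8,interpolation=cv2.INTER_CUBIC))
```

```text
(no output)
```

View pics/top0.png

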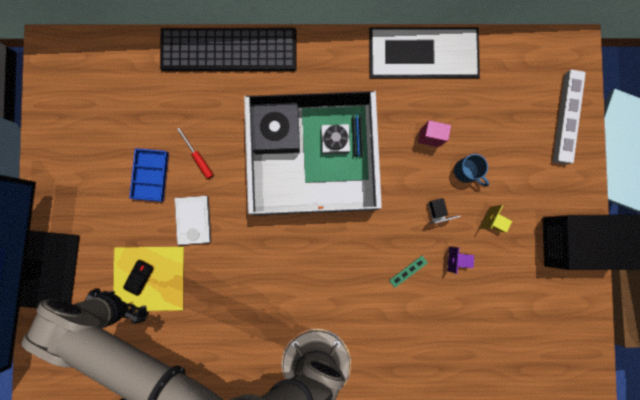

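View pics/topz.png

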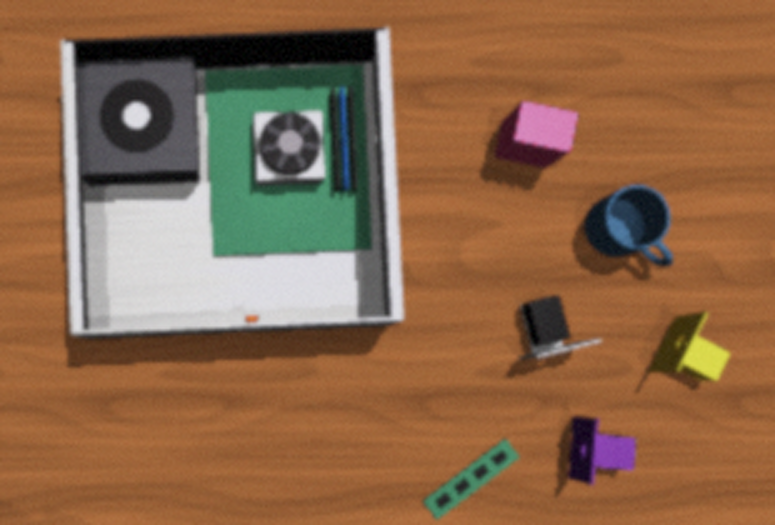

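View pics/sidez.png

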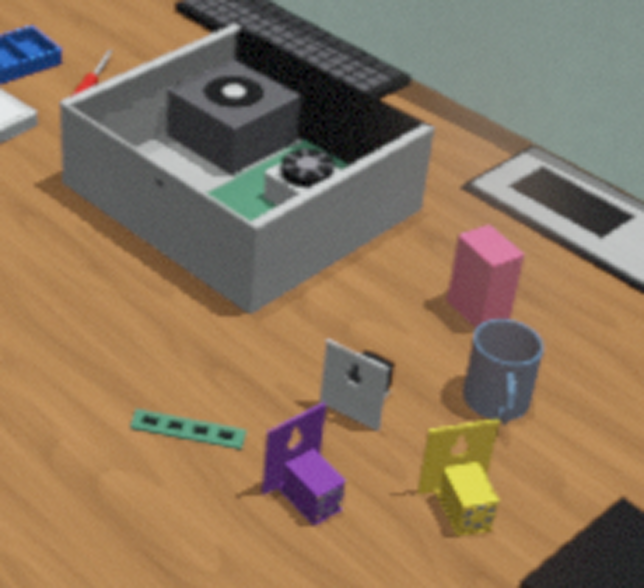

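Run:
```python
import cv2
a=cv2.imread("pics/top0.png");b=cv2.imread("pics/side0.png")
def z(im,r0,r1,c0,c1,f,n): cv2.imwrite(f"pics/{n}.png",cv2.resize(im[r0:r1,c0:c1],None,fx=f,fy=f,interpolation=cv2.INTER_CUBIC))
z(a,190,235,415,475,12,"z_bt"); z(b,240,300,370,425,10,"z_bs")
z(a,185,225,240,390,5,"z_ct"); z(b,150,245,285,430,5,"z_cs")
```

```text
(no output)
```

View pics/z_bt.png

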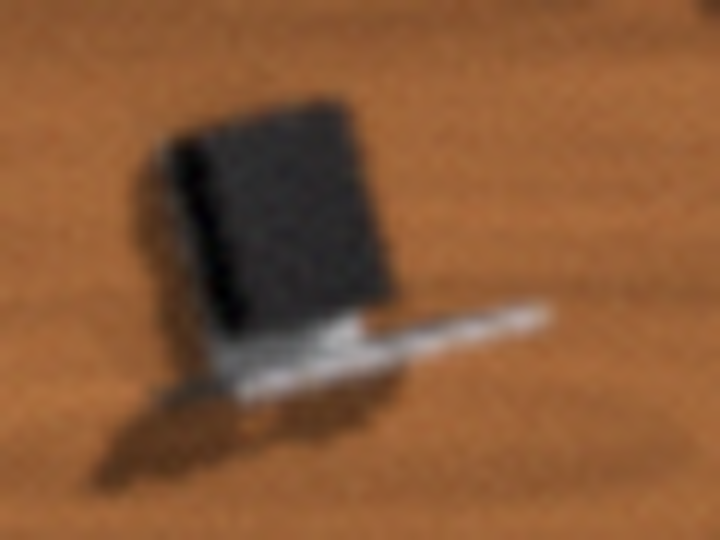

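View pics/z_bs.png

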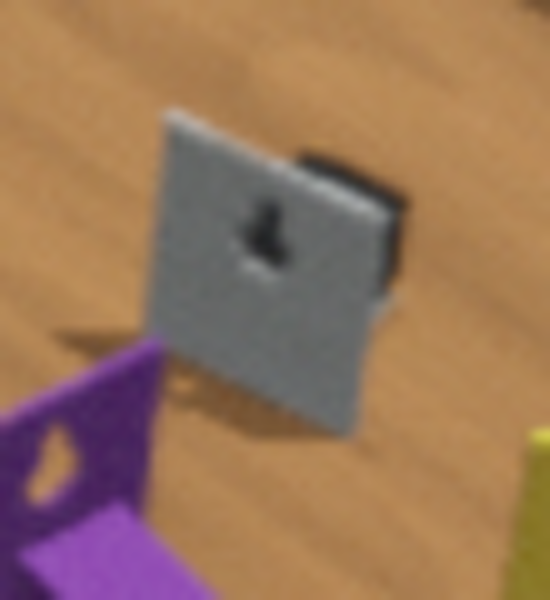

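View pics/z_ct.png

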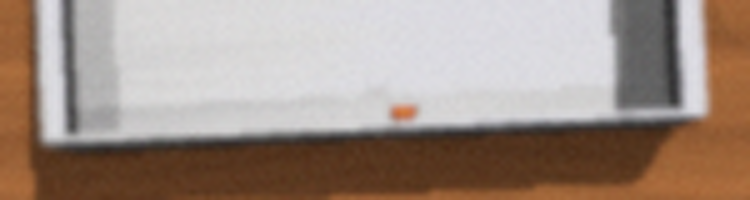

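View pics/z_cs.png

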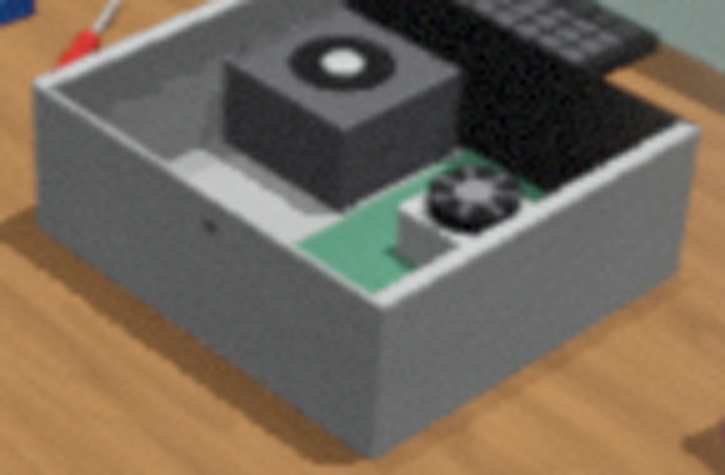

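```bash
cat > h.py <<'E'
import numpy as np, cv2
from scipy.optimize import least_squares
from station import robot, fingers, vision, workorder, recognise
CAL={n:vision.calibration(n) for n in("side","top")}
def proj(n,P):
    c=CAL[n];P=np.atleast_2d(P);q=P@c["extrinsics"][:3,:3].T+c["extrinsics"][:3,3]
    q=q*[1,-1,-1];u=q@c["mtx"].T;return u[:,:2]/u[:,2:]
def ray(n,uv):
    c=CAL[n];d=np.linalg.inv(c["mtx"])@[uv[0],uv[1],1.];d=d*[1,-1,-1]
    R=c["extrinsics"][:3,:3];return -R.T@c["extrinsics"][:3,3],R.T@d
def atplane(n,uv,nrm,d):
    o,r=ray(n,uv);t=(d-o@nrm)/(r@nrm);return o+t*r
def Z(p,f,off): return (np.array(p,float)+.5)/f-.5+np.array(off)
def T(p,L):
    x,y,a=p;L=np.atleast_2d(L);c,s=np.cos(a),np.sin(a)
    return np.c_[x+c*L[:,0]-s*L[:,1],y+s*L[:,0]+c*L[:,1],L[:,2]]
def fit(obs,p0):
    def f(p): return np.concatenate([(proj(n,T(p,l))[0]-uv) for n,l,uv in obs])
    r=least_squares(f,p0,loss="soft_l1");return r.x,f(r.x).reshape(-1,2)
def save(im,r0,r1,c0,c1,f,n): cv2.imwrite(f"pics/{n}.png",cv2.resize(im[r0:r1,c0:c1,::-1],None,fx=f,fy=f,interpolation=cv2.INTER_CUBIC))
E
cat > fit0.py <<'E'
from h import *
ct=lambda *p:Z(p,5,(240,185)); cs=lambda *p:Z(p,5,(285,150)); tz=lambda *p:Z(p,2.5,(220,80))
bt=lambda *p:Z(p,12,(415,190)); bs=lambda *p:Z(p,10,(370,240))
a,b,h=-.004,.194,.14
case=[("top",(a,b,h),ct(42,144)),("top",(a,-b,h),ct(706,117)),("top",(.344,b,h),tz(61,41)),("top",(.344,-b,h),tz(388,28)),
("side",(a,b,h),cs(36,86)),("side",(a,-b,h),cs(378,305)),("side",(.344,-b,h),cs(698,127)),("side",(a,-b,0),cs(372,458)),("side",(a,b,0),cs(38,230)),("side",(.344,-b,0),cs(680,270))]
br=[("top",(0,.04,.098),bt(240,400)),("top",(0,-.04,.098),bt(550,325)),("top",(.067,.02,.048),bt(190,133)),("top",(.067,-.02,.048),bt(345,97)),("top",(.011,-.02,.048),bt(395,298)),("top",(.011,.02,.048),bt(243,335)),
("side",(0,.04,.098),bs(168,108)),("side",(0,-.04,.098),bs(388,220)),("side",(0,-.04,0),bs(350,437)),("side",(0,0,.062+.0),bs(263,250))]
for nm,o,p0 in(("case",case,(.4,0,0)),("br",br,(.4,-.3,0))):
    for cams in(("top",),("side",),("top","side")):
        p,r=fit([x for x in o if x[0] in cams],p0); print(nm,cams,p.round(4),np.degrees(p[2]).round(2)); print(r.round(1).tolist())
    if nm=="case":pc=p
# screw: top blob & side outside mark
print("top blob",atplane("top",ct(403,113),np.array([0,0,1.]),.115))
w=np.array([np.cos(pc[2]),np.sin(pc[2]),0]);l=np.array([-w[1],w[0],0]);o=np.array([pc[0],pc[1],0])
q=atplane("top",ct(403,113),np.array([0,0,1.]),.123)-o;print("screw case",q@w,q@l)
q=atplane("side",cs(210,225),w,o@w-.004)-o;print("outer mark case",q@w,q@l,q[2])
E
python3 fit0.py
```

```text
case ('top',) [0.4783 0.0022 0.0365] 2.09
[[-0.2, 0.2], [0.2, 0.0], [-0.2, -0.2], [0.2, -0.1]]
case ('side',) [0.483  0.0037 0.0368] 2.11
[[-0.9, -1.1], [0.9, 0.3], [0.6, -0.1], [0.0, 0.4], [-0.2, -0.9], [-0.5, 0.5]]
case ('top', 'side') [0.4795 0.002  0.0378] 2.16
[[-0.1, -0.1], [0.3, -0.4], [-0.2, -0.5], [0.1, -0.5], [-1.4, -0.6], [0.6, 0.9], [0.3, 0.3], [-0.4, 1.1], [-0.7, -0.4], [-0.8, 1.0]]
br ('top',) [ 0.4485 -0.3962  0.2399] 13.74
[[-0.3, -0.3], [-0.6, -0.5], [0.3, -0.0], [-0.2, -0.1], [0.3, 0.5], [0.6, 0.5]]
br ('side',) [ 0.4523 -0.3968  0.2122] 12.16
[[0.1, 0.3], [-0.3, -0.1], [0.1, 0.2], [0.1, -0.3]]
br ('top', 'side') [ 0.4496 -0.3969  0.2502] 14.33
[[-0.1, -0.5], [-0.4, -1.0], [0.4, -0.3], [-0.2, -0.5], [0.4, 0.1], [0.8, 0.3], [-0.7, 0.9], [-0.6, -0.0], [-0.2, 0.3], [-0.4, 0.0]]
top blob [ 0.48624041 -0.01481975  0.115     ]
screw case 0.00566181828480805 -0.01689993758816604
outer mark case -0.003999999999999958 -0.018820491172371428 0.11728417249920642
```

```bash
cat > s1.py <<'E'
from h import *
pb=np.array([.4493,-.3967,np.radians(13.9)])
g=T(pb,(.052,0,.031))[0]; print(g)
best=None
for yaw in(13.9,-166.1):
    j=robot.inverse_kinematics([g[0],g[1],.25],[180,0,yaw]); print(yaw,j)
    w=np.radians(2.1 if yaw>0 else -177.9)
    print(robot.inverse_kinematics([.53,-.015,.25],[180,0,np.degrees(w)]))
E
python3 s1.py
```

```text
[ 0.49977726 -0.38420814  0.031     ]
13.9 [ 15.27793939  29.43285067  34.30336885  70.67945901 -16.15271185
  84.55330263 -28.52915983]
[-33.29466765  17.54373671  43.40559632  88.15626172 -12.17518955
  79.15205344 -76.82386742]
-166.1 [ 17.81148968  28.73828878  29.85055344  70.56149338 -13.91952883
  84.17758179 149.86281255]
[-24.96501389  15.92788926  31.88201248  87.87169876  -8.50215621
  78.62940331  99.70803089]
```

The candidates, as top / side pixels, are the silver plate with black fan at (440,212)/(398,268), the purple one at (461,259)/(379,295) and the yellow one at (500,218)/(434,300). Only the silver one is a bright bracket with a black fan, and the enlarged crops z_bt and z_bs confirmed it. The orange screw head is at top pixel (320.5,207.5), about y = -17 mm in the case frame.

```bash
cat > s2.py <<'E'
from h import *
pb=np.array([.4493,-.3967,np.radians(13.9)])
g=T(pb,(.052,0,.031))[0]
robot.move_to([g[0],g[1],.24],[180,0,13.9])
fingers.gripper_to(.78)
robot.line_to([g[0],g[1],.12],velocity=.15)
save(vision.grab_frame("top"),160,280,380,520,5,"h_top"); save(vision.grab_frame("side"),200,330,340,480,5,"h_side")
print(robot.current_time_s(),robot.current_tool_pos(),robot.current_eef_rot())
E
python3 s2.py
```

```text
4.9083 [ 0.50047693 -0.38509388  0.12150517] [ 1.79866850e+02 -1.00194622e-01  1.38961460e+01]
```

View pics/h_top.png

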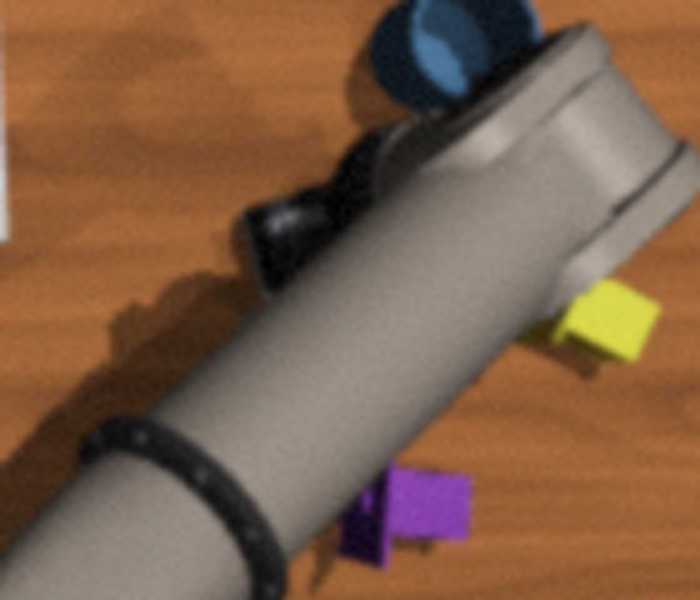

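View pics/h_side.png

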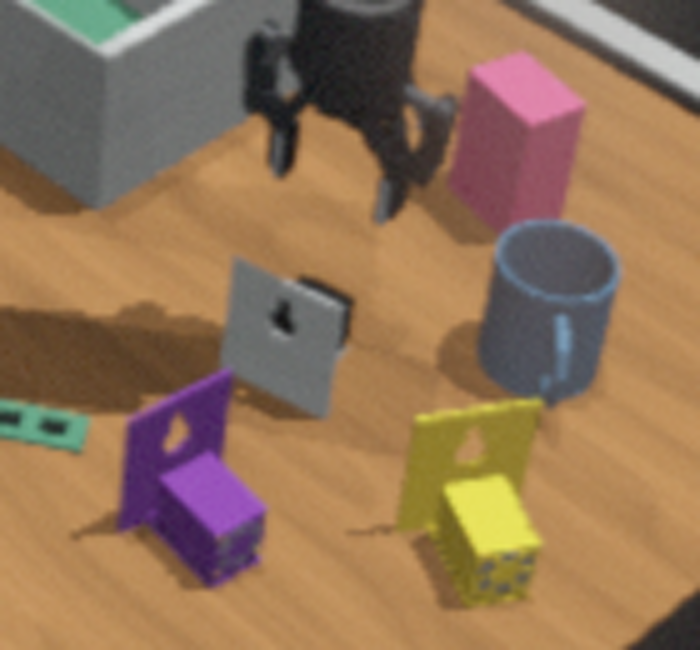

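The top view is blocked by the arm. In the side view the open fingers stand over the silver bracket's fan, with tips at about side pixels (396,234) and (417,243), clear of the mug and the yellow and purple look-alikes.

```bash
cat > s3.py <<'E'
from h import *
p=np.array(robot.current_tool_pos()); a=np.radians(13.9); l=np.array([-np.sin(a),np.cos(a),0])
for s in(.034,-.034): print(proj("side",p+l*s-[0,0,.017]))
pb=np.array([.4493,-.3967,a]); g=T(pb,(.052,0,.031))[0]
print("hit",robot.line_to([g[0],g[1],.031],velocity=.1,f_stop=6))
print(robot.current_tool_pos(),robot.current_contact_force())
fingers.gripper_to(0,force=90)
print(robot.current_finger_gap(),robot.current_contact_force())
print("lift",robot.line_to([g[0],g[1],.231],velocity=.2))
robot.pause(.2)
save(vision.grab_frame("side"),130,330,320,520,3,"l_side")
print(robot.current_time_s(),robot.current_tool_pos(),robot.current_eef_rot(),robot.current_finger_gap(),robot.current_contact_force())
E
python3 s3.py
```

```text
[[395.6852848  242.02345349]]
[[414.1973411  250.44601586]]
hit False
[ 0.50023679 -0.3848312   0.03178817] [ 0.66798455 -0.13226473 -0.80650446]
0.42952136348087533 [-0.86408788  0.61881957  5.21497589]
lift False
7.7333 [ 0.4994623  -0.38381677  0.22996407] [-1.79916920e+02  6.84585519e-02  1.38932257e+01] 0.4324502369737902 [ 1.16079218  1.19079797 -1.92558867]
```

View pics/l_side.png

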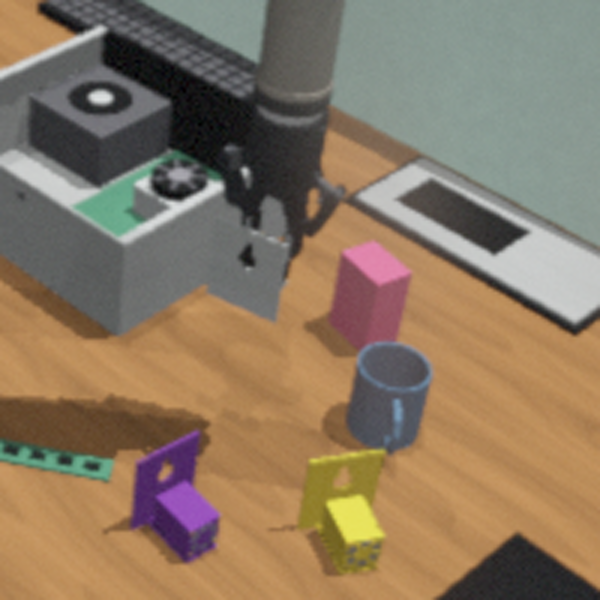

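The bracket is held upright and lifted (side view: plate at about px (405,220), keyhole at about (403,215)). Next I carry it over the wall.

```bash
cat >> h.py <<'E'
PC=np.array([.4790,.0022,np.radians(2.1)])
def tcp(x,y,zb): # bracket back plane at case x, y, bottom at world z zb
    q=T(PC,(x+.052,y,0))[0]; return [q[0],q[1],zb+.0318]
def at():
    p=np.array(robot.current_tool_pos());c,s=np.cos(PC[2]),np.sin(PC[2]);d=p[:2]-PC[:2]
    return np.array([c*d[0]+s*d[1]-.052,-s*d[0]+c*d[1],p[2]-.0318]).round(4)
def fc():
    f=np.array(robot.current_contact_force());c,s=np.cos(PC[2]),np.sin(PC[2])
    return np.array([c*f[0]+s*f[1],-s*f[0]+c*f[1],f[2]]).round(1)
E
cat > s4.py <<'E'
from h import *
robot.line_to(tcp(.035,-.017,.20),[180,0,2.1],velocity=.2)
robot.line_to(tcp(.035,-.017,.075),velocity=.12,f_stop=8)
robot.pause(.3)
print(at(),fc(),robot.current_time_s(),robot.current_eef_rot())
save(vision.grab_frame("top"),150,230,260,380,6,"c_top");save(vision.grab_frame("side"),120,250,270,440,4,"c_side")
E
python3 s4.py
```

```text
[ 0.0353 -0.017   0.0754] [ 0.8 -0.6 -1.3] 11.2667 [-1.79991693e+02 -4.87762032e-02  2.10606825e+00]
```

View pics/c_top.png

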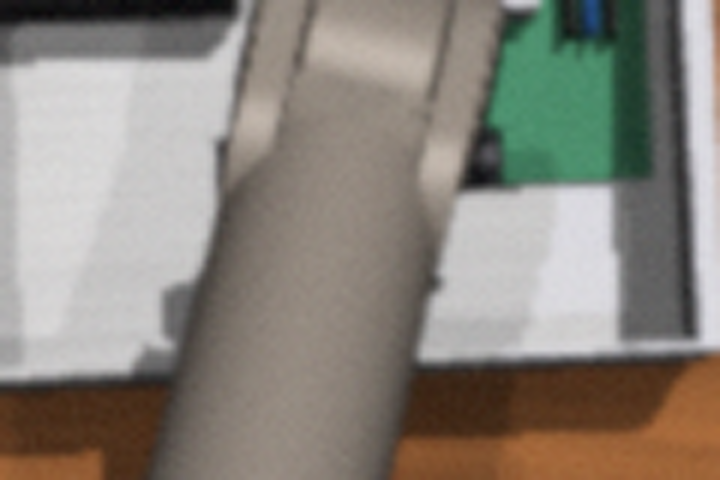

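View pics/c_side.png

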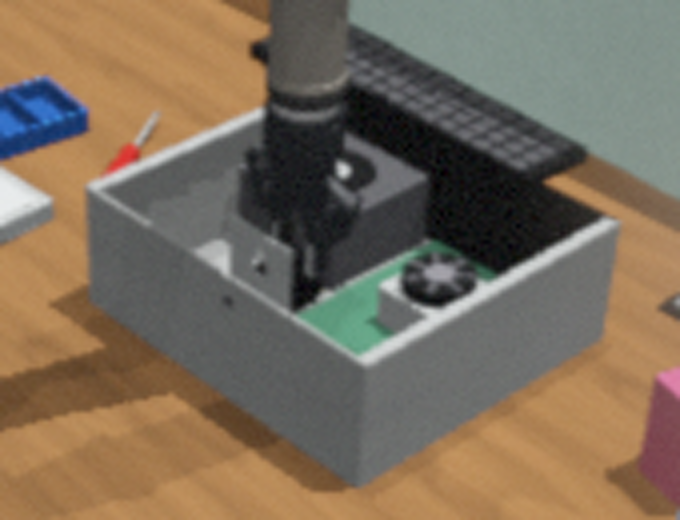

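Top view is blocked by the arm. The side view shows the upright plate inside the case (keyhole at about side px (335,185)) just behind the screw's outer mark at (327,195). So I feel for it: lower to entry height, then ease toward the wall with a low stop force.

```bash
cat > s5.py <<'E'
from h import *
Y=-.0175
robot.line_to(tcp(.025,Y,.0525),velocity=.08,f_stop=6); robot.pause(.2)
print(at(),fc())
h=robot.line_to(tcp(-.006,Y,.0525),velocity=.02,f_stop=4)
print(h,at(),fc(),np.round(robot.current_torque(),2)); robot.pause(.1); print(at(),fc(),robot.current_time_s())
save(vision.grab_frame("side"),150,220,300,380,8,"e_side")
E
python3 s5.py
```

```text
[ 0.0258 -0.0176  0.0531] [ 0.3 -0.3 -1.4]
True [ 0.0019 -0.0176  0.0522] [ 0.4 -0.4 -0.5] [-0.02 -0.43 -0.09]
[ 0.0019 -0.0175  0.0519] [ 1.9 -0.5 -0.9] 13.2333
```

View pics/e_side.png

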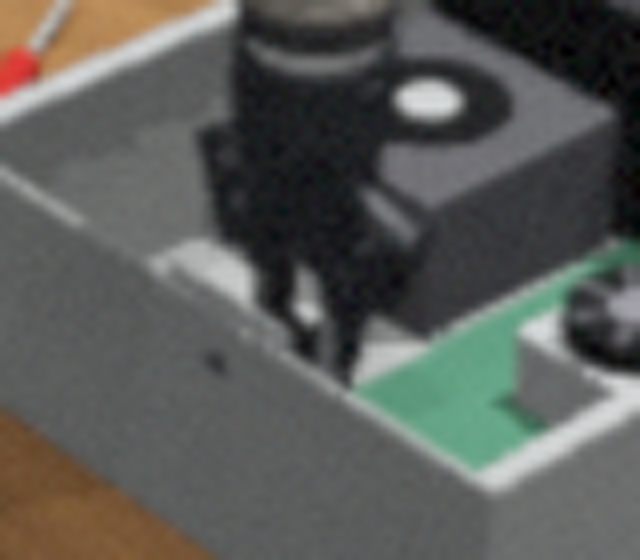

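The plate reached the wall (x ≈ 2 mm in my case frame, against about 8–10 mm if it had stopped on the head), so the head is through the hole. Next I centre the hole on the screw by feel, sideways.

```bash
cat > s6.py <<'E'
from h import *
x,y,z=at(); res=[]
for s in(1,-1):
    h=robot.line_to(tcp(x,y+s*.008,z),velocity=.01,f_stop=3); a=at(); print(h,a,fc()); res.append(a[1])
    robot.line_to(tcp(x,y,z),velocity=.02); robot.pause(.1); print(at(),fc())
print(np.mean(res),robot.current_time_s())
E
python3 s6.py
```

```text
True [ 0.0019 -0.0165  0.0511] [ 1.3 -0.3 -1.2]
[ 0.0019 -0.0171  0.0516] [ 3.4  1.  -2.5]
True [ 0.0019 -0.0216  0.0515] [0.7 0.4 1. ]
[ 0.002  -0.0177  0.0517] [ 2.  -1.4 -1.7]
-0.01905 14.9833
```

```bash
cat > s7.py <<'E'
from h import *
x,y,z=at(); Y=-.0189
robot.line_to(tcp(x,Y,z),velocity=.01,f_stop=4); robot.pause(.1); print(at(),fc())
for zt in(.047,.042,.038):
    h=robot.line_to(tcp(x,Y,zt),velocity=.012,f_stop=11); print(h,at(),fc(),robot.current_eef_rot().round(2) if hasattr(robot.current_eef_rot(),'round') else '',robot.current_finger_gap())
    if h: break
print(robot.current_time_s())
save(vision.grab_frame("side"),150,220,300,380,8,"f_side")
E
python3 s7.py
```

```text
[ 0.0019 -0.0183  0.0516] [ 1.4  0.5 -1.8]
False [ 0.0021 -0.0191  0.0479] [0.7 0.7 5.4] [179.97  -0.31   2.03] 0.43648362827356446
False [ 0.0019 -0.0178  0.042 ] [0.4 3.  3.3] [-179.97   -0.26    2.07] 0.4352022399735282
False [ 0.0019 -0.0181  0.0377] [-0.1  4.3  3.5] [180.    -0.26   2.07] 0.4315289014395351
16.9667
```

View pics/f_side.png

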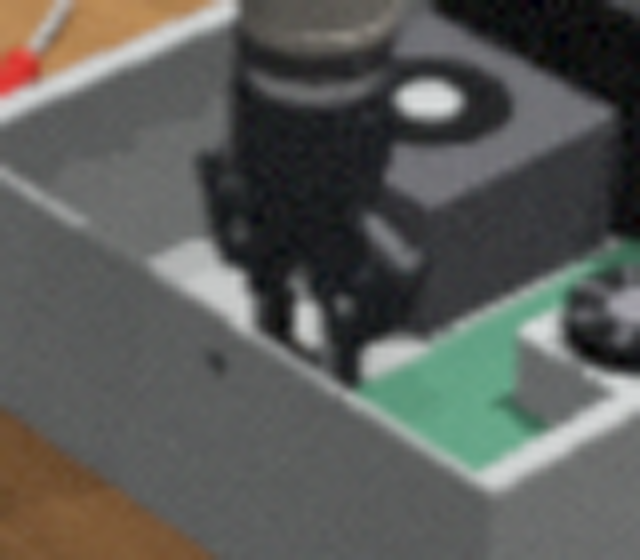

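```bash
cat > s8.py <<'E'
from h import *
x=.0019
h=robot.line_to(tcp(x,-.0175,.036),velocity=.01,f_stop=8); print(h,at(),fc())
h=robot.line_to(tcp(x,-.0175,.029),velocity=.01,f_stop=8); print(h,at(),fc())
robot.pause(.2); print(at(),fc(),np.round(robot.current_torque(),2),robot.current_eef_rot(),robot.current_time_s())
E
python3 s8.py
```

```text
False [ 0.0019 -0.018   0.0363] [-1.9  3.8  6.3]
True [ 0.0023 -0.0179  0.0355] [-2.6 -0.5 10.1]
[ 0.0023 -0.0179  0.0356] [-2.7  0.5  9. ] [-0.04  0.66 -0.11] [179.98020656  -0.32345624   2.02959412] 18.0083
```

```bash
cat > s9.py <<'E'
from h import *
h=robot.line_to(tcp(.0023,-.0178,.0325),velocity=.006,f_stop=4.5); print(h,at(),fc())
# relax then open
x,y,z=at(); 
fingers.gripper_to(.75); robot.pause(.3); print(at(),fc(),robot.current_finger_gap())
robot.line_to(tcp(.0045,y,z+.02),velocity=.05,f_stop=5); print(at())
robot.line_to(tcp(.0045,y,z+.22),velocity=.15,f_stop=6); print(at(),fc())
robot.move_to([.35,.35,.3],[180,0,60]); print(robot.current_time_s())
t=vision.grab_frame("top");s=vision.grab_frame("side")
save(t,150,230,260,380,6,"g_top");save(s,150,220,300,380,8,"g_side")
cv2.imwrite("pics/g_full.png",t[:,:,::-1])
for n in("top","side"): print([( [round(x) for x in d["rect"]],round(d["p"],2)) for d in recognise("fan_bracket",n)])
E
python3 s9.py
```

```text
True [ 0.0022 -0.0178  0.0356] [-1.8  1.4  9. ]
[ 0.0026 -0.0149  0.035 ] [-0.3  0.   0. ] 0.7557668360109833
[ 0.0047 -0.0178  0.0559]
[ 0.0039 -0.0177  0.2546] [-0.8  0.8 -0.3]
22.6583
[([461, 258, 27, 25], 0.97), ([495, 216, 31, 24], 0.97), ([321, 198, 9, 17], 0.75)]
[([377, 295, 30, 46], 0.67), ([431, 301, 27, 42], 0.62)]
```

View pics/g_top.png

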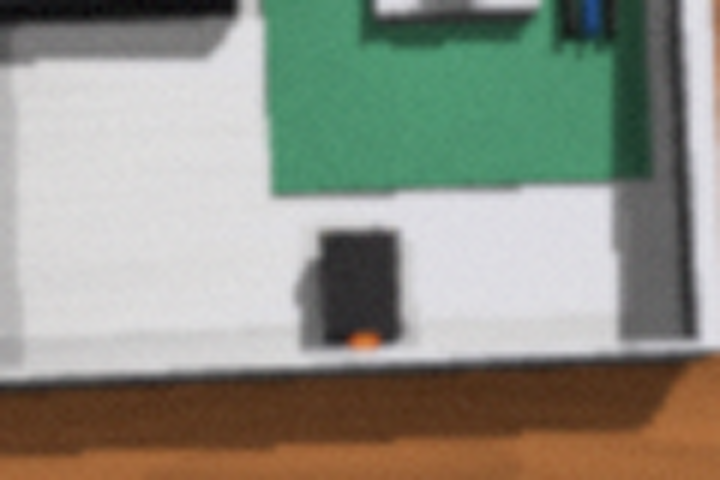

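View pics/g_side.png

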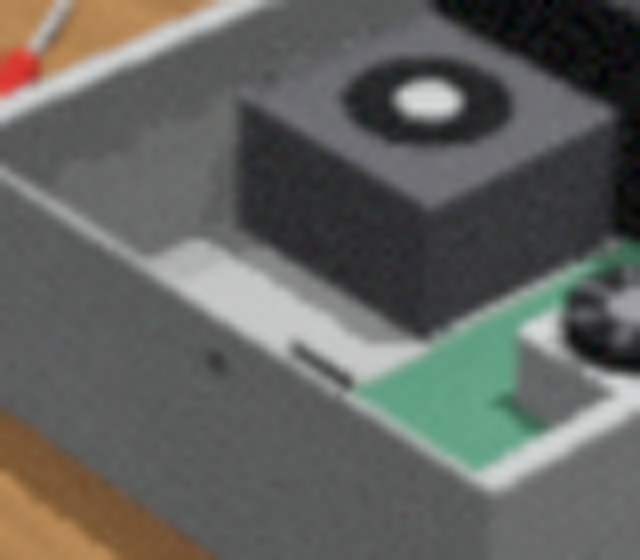

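The top view shows the black fan hanging at (320,198), against the near wall and square to it, with the orange head at (321,207) in front of the plate. In the side view only the fan's front top edge shows above the rim, at about px (336–344,193–198). I check the height by projecting that edge.

```bash
cat > s10.py <<'E'
from h import *
z8=lambda u:((u-[300,150])+.5)*8-.5
z6=lambda u:((u-[260,150])+.5)*6-.5
for nm,pc in(("side",np.array([.483,.0037,.0368])),("mid",np.array([.4805,.0022,.0368]))):
  for zb in(.033,.035,.038,.042):
    P=T(pc,[(.067,-.018+.02,zb+.048),(.067,-.018-.02,zb+.048)])
    print(nm,zb,z8(proj("side",P)).round(0).tolist(), "rim",z8(proj("side",T(pc,[(-.004,0,.14),(-.004,-.06,.14)]))).round(0).tolist())
pc=np.array([.4785,.0022,.0368])
for zb in(.035,.042): print("top",z6(proj("top",T(pc,[(.067,.002,zb+.048),(.067,-.038,zb+.048),(.011,.002,zb+.048),(.011,-.038,zb+.048)]))).round(0).tolist())
E
python3 s10.py
```

```text
side 0.033 [[299.0, 343.0], [357.0, 379.0]] rim [[193.0, 298.0], [281.0, 355.0]]
side 0.035 [[299.0, 339.0], [357.0, 376.0]] rim [[193.0, 298.0], [281.0, 355.0]]
side 0.038 [[300.0, 334.0], [357.0, 371.0]] rim [[193.0, 298.0], [281.0, 355.0]]
side 0.042 [[300.0, 327.0], [357.0, 364.0]] rim [[193.0, 298.0], [281.0, 355.0]]
mid 0.033 [[297.0, 346.0], [355.0, 383.0]] rim [[191.0, 301.0], [279.0, 358.0]]
mid 0.035 [[298.0, 342.0], [355.0, 379.0]] rim [[191.0, 301.0], [279.0, 358.0]]
mid 0.038 [[298.0, 337.0], [355.0, 374.0]] rim [[191.0, 301.0], [279.0, 358.0]]
mid 0.042 [[298.0, 330.0], [356.0, 367.0]] rim [[191.0, 301.0], [279.0, 358.0]]
top [[320.0, 233.0], [398.0, 230.0], [324.0, 343.0], [403.0, 340.0]]
top [[320.0, 232.0], [399.0, 228.0], [324.0, 342.0], [404.0, 339.0]]
```

```bash
cat > s11.py <<'E'
from h import *
fingers.gripper_to(0)
q=T(PC,(.0015+.030,-.018,0))[0]
robot.move_to([q[0],q[1],.22],[180,0,2.1])
robot.line_to([q[0],q[1],.115],velocity=.1,f_stop=5); robot.pause(.2)
print(robot.current_tool_pos(),fc())
h=robot.line_to([q[0],q[1],.085],velocity=.012,f_stop=7)
p=robot.current_tool_pos();print(h,p,"tip z",p[2]-.017,fc())
robot.line_to([q[0],q[1],.23],velocity=.15)
robot.move_to([.35,.35,.3],[180,0,60]); robot.pause(.3);print(robot.current_time_s())
t=vision.grab_frame("top");s=vision.grab_frame("side")
save(t,150,230,260,380,6,"i_top");save(s,150,220,300,380,8,"i_side")
cv2.imwrite("pics/i_full.png",t[:,:,::-1])
E
python3 s11.py
```

```text
[ 0.51155697 -0.01465175  0.11552056] [ 0.  -0.3 -0. ]
False [ 0.51118872 -0.01463833  0.08506141] tip z 0.068061406929192 [ 0.4 -1.   0.7]
31.9583
```

View pics/i_top.png

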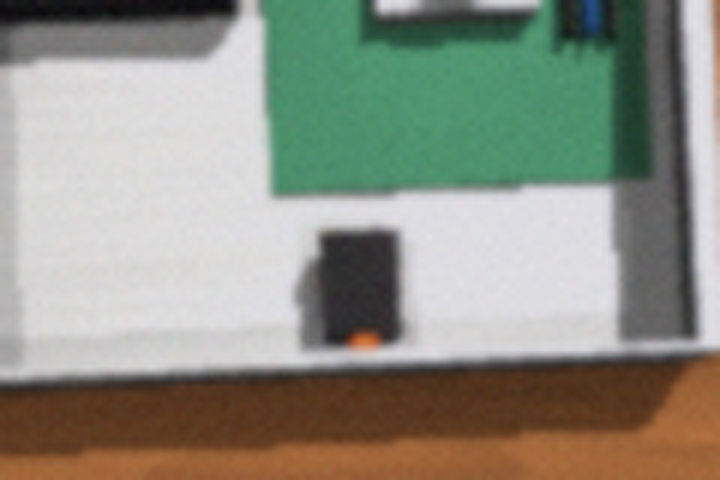

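View pics/i_side.png

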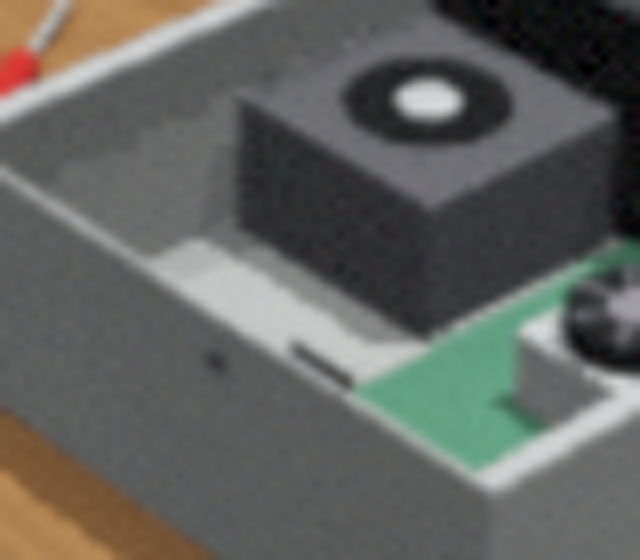

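View pics/i_full.png

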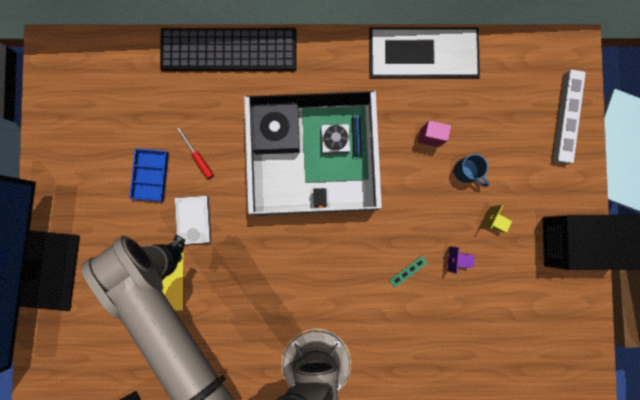

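The probe went to tip z ≈ 0.068 without contact, which disagrees with a fan top at 0.083. The pictures before and after are the same. I check whether the fingers were really shut.

Run:
```python
from h import *
print(robot.current_finger_gap()); fingers.gripper_to(0); print(robot.current_finger_gap(),robot.current_time_s())
fingers.gripper_to(0,force=30); print(robot.current_finger_gap(),robot.current_time_s())
save(vision.grab_frame("side"),0,400,0,640,1.2,"k_side")
```

```text
-0.0022367914680775603
-0.00039003926136212423 32.275
0.0018598333508347859 32.4917
```

View pics/k_side.png

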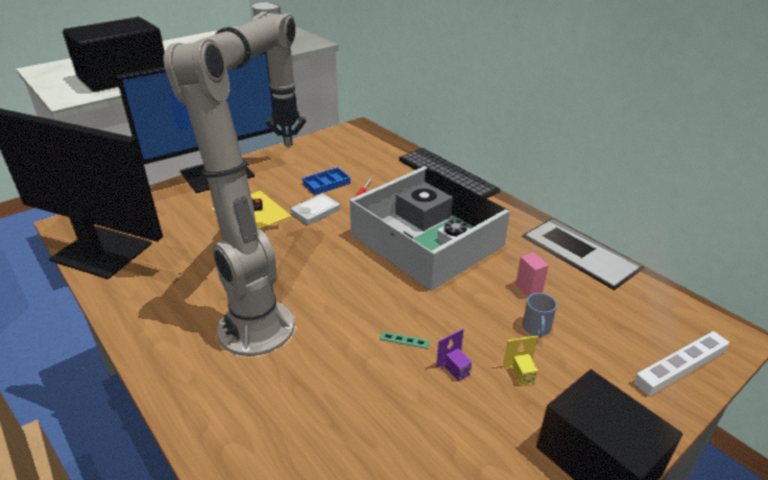

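Run:
```python
from h import *
p=np.array(robot.current_tool_pos()); print(p,robot.current_eef_rot())
s=vision.grab_frame("side"); save(s,80,140,210,270,10,"m_side")
for d in(0,.01,.017,.025): print(d,((proj("side",p-[0,0,d])-[210,80]+.5)*10-.5).round(0))
```

```text
[0.34995552 0.35005475 0.30001053] [-1.79998984e+02 -8.19870278e-04  6.00065660e+01]
0 [[305. 445.]]
0.01 [[307. 469.]]
0.017 [[309. 485.]]
0.025 [[311. 504.]]
```

View pics/m_side.png

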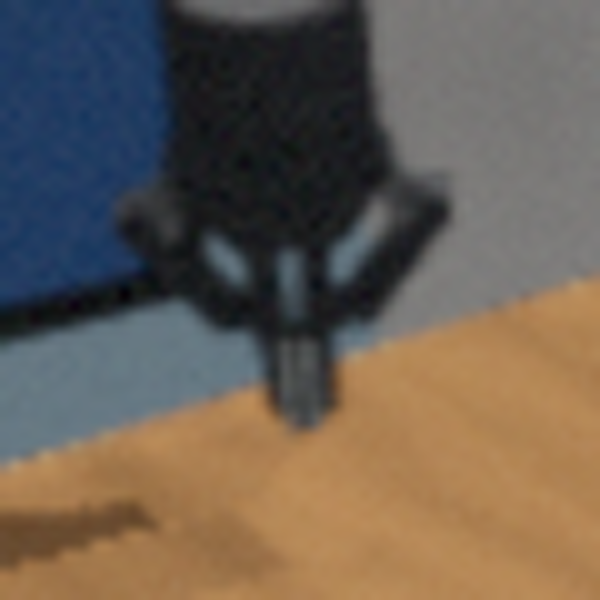

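The closed fingertips appear at crop row 430, while the given tip reach predicts row 485. So the visible tips sit about 20 mm farther back than stated. That explains the missed probe, and an actual fan top of 0.083 would mean contact at TCP z ≈ 0.077. I probe once more, a little deeper, with a low stop force.

```bash
cat > s12.py <<'E'
from h import *
q=T(PC,(.0015+.030,-.018,0))[0]
robot.move_to([q[0],q[1],.20],[180,0,2.1])
robot.line_to([q[0],q[1],.09],velocity=.12,f_stop=5); robot.pause(.2)
print(robot.current_tool_pos(),fc())
s=vision.grab_frame("side");save(s,150,220,300,380,8,"n_side")
h=robot.line_to([q[0],q[1],.066],velocity=.01,f_stop=6)
p=robot.current_tool_pos();print(h,p,fc(),robot.current_time_s())
s=vision.grab_frame("side");save(s,150,220,300,380,8,"o_side")
E
python3 s12.py
```

```text
[ 0.51169698 -0.01466624  0.0906506 ] [ 0.5  0.3 -0.4]
True [ 0.51112818 -0.01457992  0.07575137] [0.5 0.2 4.8] 36.85
```

View pics/o_side.png

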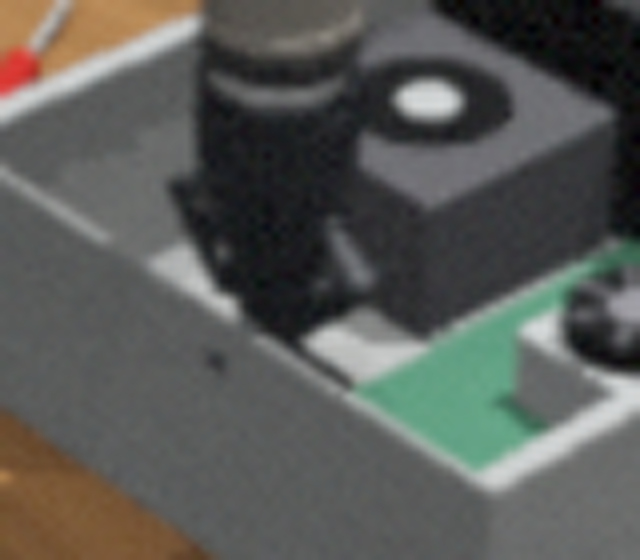

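Contact came at TCP z 0.0758, close to the predicted 0.077. One more gentle push will tell whether it is on the hard stop (no further travel).

```bash
cat > s13.py <<'E'
from h import *
p=np.array(robot.current_tool_pos())
h=robot.line_to([p[0],p[1],.066],velocity=.006,f_stop=5); print(h,robot.current_tool_pos(),fc())
robot.line_to([p[0],p[1],.23],velocity=.15)
robot.move_to([.35,.35,.3],[180,0,60]); robot.pause(.5);print(robot.current_time_s(),fc())
t=vision.grab_frame("top");s=vision.grab_frame("side")
save(t,150,230,260,380,6,"p_top");save(s,150,220,300,380,8,"p_side")
E
python3 s13.py
```

```text
True [ 0.51111109 -0.0146219   0.07570791] [-0.7 -0.2  3.7]
40.4833 [0.4 0.5 0.9]
```

View pics/p_top.png

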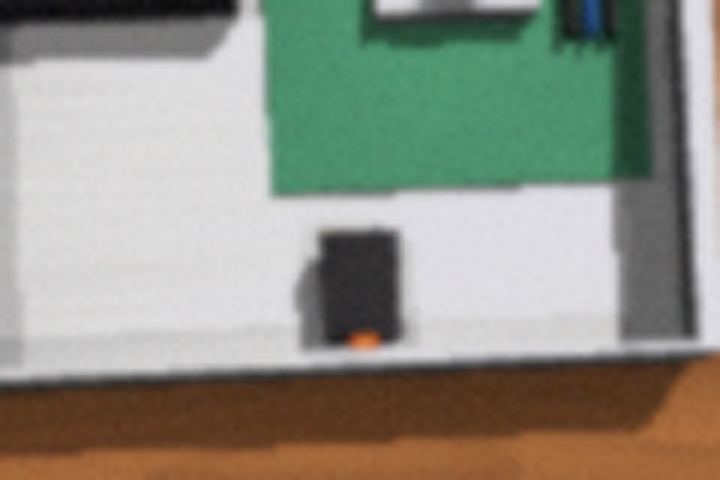

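View pics/p_side.png

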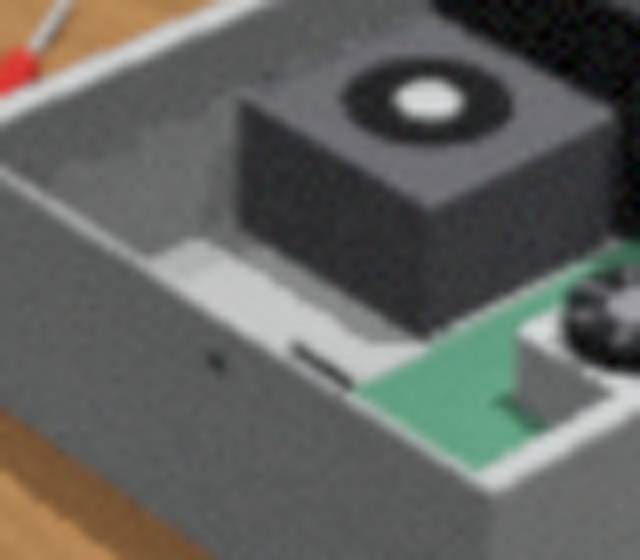

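The bracket did not move under the push and looks the same in both views: fan at top px (320,198), edge at side px (337–344,193–198). I hand the job in.

```bash
python3 -c "
from station import *
from station import workorder,robot
workorder.close_job(); print(robot.current_time_s())"
```

```text
the job is handed in; nothing more can be done
the job is handed in; nothing more can be done
```

The silver bracket with the black fan is hanging on the orange screw, let go, and I handed the job in at about 40 s. I picked it up by the fan and passed the keyhole's round end over the screw head. I found the screw by feel at about y = -18 mm in the case frame. I then slid the bracket down with about 5–11 N until it stopped.

**Checks that agreed:**
- **Height:** the bracket's bottom stopped at about 35.5 mm by the arm's reading, against 35 mm when home. The fan's edge in the side view matched about 34–35 mm.
- **Seating:** a light second push on the fan with closed fingers gave no further movement.
- **Position:** in the top view the fan sits square to the wall within about 1–2 pixels of where it should be.
- **Bystanders:** they look unmoved in the pictures.

**Checks that failed or disagreed:**
- **First press missed:** my first check press on the fan touched nothing. The side view shows the fingertips about 20 mm farther back than the stated tip reach. Allowing for that, the second press met the fan about 1 mm from where I predicted.
- **Wall position:** the two cameras put the wall about 5 mm apart in x, and the wall I felt was in between.
- **Not checked:** I did not measure flushness to the wall or the plate's tilt after letting go, because the wall hides the plate.

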